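# Switch on the bench set-up in order

## Robot

A 6-joint arm with a two-finger parallel gripper is mounted at the origin on the work surface. World frame = base frame: x ahead of the robot, y to its left, z up, the work surface at z = 0. Lengths are in m, angles in degrees, forces in N, time in s.
With the tool pointing down it reaches from about 0.325 to 0.775 m from the base axis. Payload 5.5 kg.
Tool frame: the origin (TCP) lies at the very end of the fingers, on their centre line; the grasp point (between the pads) lies 19 mm behind it (robot.grip_point_offset is the distance from the TCP to the grasp point, in m); z points along the fingers, x is the direction in which the jaws open and shut, and the axes are right-handed (so a half turn about z gives the same grasp; the last joint's range is limited). The gripper opens to 88 mm and grips with 3 to 60 N. Pads are 20 mm wide; open, the fingers measure 115 mm over their backs; the gripper's body (75 mm by 178 mm) begins 61 mm behind the grasp point.
Start: joints at [-75.9, 5.22, 70.514, -0, 104.267, -3.249], TCP at [0.179, -0.573, 0.223] pointing down, gripper open.
Joint ranges: [-164.24, 164.24], [-49.07, 125.15], [9.68, 141.18], [-86.29, 266.29], [3.28, 154.24], [-151.56, 151.56]. Speed limits (degrees/s): [147.25, 147.25, 172.46, 180, 180, 180].

## Interface

Orientations are given as a 3x3 rotation matrix whose columns are the frame's x, y, z axes.
In Python, from workcell import robot gives the robot as it stands.
- The arm moves only by the tool step_arm, never from a script. Its argument "moves" is a list of rows, each a list of 6 numbers: the shift along the tool's x, y, z in cm, then the turn, a rotation vector about the tool's x, y, z in rad. In form: [[x, y, z, rx, ry, rz], ...]. A call has 1 to 8 rows; each row is the pose to reach, as a shift and turn from the pose commanded when the call began, along the tool's axes at that moment; what a row does not reach only later rows make up. A row lasts 1/12 s, in which the tool goes at most 41.7 mm and 7.16 degrees, less where a joint would pass 70% of its speed; a pose out of reach is approached as far as the arm can. A call with a gripper value outside its range is refused whole. "grip" is the closure in counts, from 0 (fully open) to 255 (shut), set as the call begins (left out, the last holds). The fingers move at their own pace and stop on an object; the grip force is fixed at half the most. Time passes only in rows, so rows that repeat a pose let the fingers close. It gives the time, the measured TCP pose, the force and the opening at its end, in the units of the state.
- robot.state(): the state, without advancing time (a new reading comes with each control period).
- robot.read_camera(name): name is "side" or "top" or "wrist"; returns the picture (400x640x3 uint8, red, green, blue); there is no depth.
- robot.camera_info(name): a dict with "K" (3x3 intrinsics, pixels), "R" (3x3) and "t" (3): a world point X has camera coordinates R X + t. Camera axes: x right, y down, z forward; pixel columns grow to the right and rows downward; lengths in m; the calibration is good to about 2 mm. A picture is of the moment at which its call begins: read the wrist's pose just before it. camera_info takes no time and is no camera call; for the wrist camera it gives the pose at the moment of the call.
- robot.job_done(): hands the job in, once; it reports no verdict.
The state is a dict: "t": time; "joints": joint angles; "qvel": joint speeds; "tau": joint torques, N m; "tool_pos": TCP position; "tool_rot": TCP orientation; "ft_force": force on the tool from outside, world axes, zero at the start; "ft_torque": the same for the moment, N m; "opening": opening from 0.0 (shut) to 1.0 (fully open).
Only numpy, scipy, OpenCV 4.12 (cv2) and the standard library are available. Lean on these libraries where they do the work, as an engineer would, in place of code of your own. Each camera call takes 0.05 s, during which the arm holds its last target.

## Task

Switch on the three units laid out on the bench by gently pushing their black buttons in until they are down, in this order: first the one on the round isolator, then the middle one of the three on the long fuse box, then the one on the finned inverter. Leave the fuse box's two outer buttons out, do not lift or shift the units, and leave everything else on the bench where it is.

Things in the scene. Friction and masses are not known exactly. Their poses are not given: they have to be found in the camera images.
- isolator: battery isolator: upright grey drum, 66 mm across, 50 mm tall, with a bright metal collar on top (40 mm across, rim at 54 mm) and one black button in its centre, two copper tabs at its sides; loose, about 0.5 kg. Origin: centre of its underside, z up.
- fuse_box: fuse box: long low grey box, 170 x 60 x 40 mm (its x, y, z), with a row of three equal black buttons along its length, 50 mm apart, collar rims at 44 mm; loose, about 0.7 kg. Origin: centre of its underside, z up.
- inverter: inverter: the largest unit, a finned aluminium block 150 x 100 x 60 mm (x, y, z), with a smooth grey strip at its -x end that carries one black button 45 mm from the centre (at x = -45, y = 0 mm, collar rim at 60 mm); loose, about 1.6 kg. Origin: centre of its underside, z up.
- main_button (a joint): the isolator's button. Black round button, 28 mm across, sliding straight down in a bright metal collar. 0 = fully out (top 22 mm above the collar's rim), 0.012 m = fully in (top 10 mm above the rim), where a soft rubber cushion (4 N per mm, up to 9 mm more) takes up any further push. About 4 N of friction moves it, it has no spring and stays where it is left. Starts 0 to 0.0015. More than 35 N on a unit is too hard.
- middle_button (a joint): the middle button of the fuse box. Black round button, 28 mm across, sliding straight down in a bright metal collar. 0 = fully out (top 22 mm above the collar's rim), 0.012 m = fully in (top 10 mm above the rim), where a soft rubber cushion (4 N per mm, up to 9 mm more) takes up any further push. About 4 N of friction moves it, it has no spring and stays where it is left. Starts 0 to 0.0015. More than 35 N on a unit is too hard.
- inverter_button (a joint): the inverter's button. Black round button, 28 mm across, sliding straight down in a bright metal collar. 0 = fully out (top 22 mm above the collar's rim), 0.012 m = fully in (top 10 mm above the rim), where a soft rubber cushion (4 N per mm, up to 9 mm more) takes up any further push. About 4 N of friction moves it, it has no spring and stays where it is left. Starts 0 to 0.0015. More than 35 N on a unit is too hard.
- near_button (a joint): the fuse box's outer button on its -x side, to be left out. Black round button, 28 mm across, sliding straight down in a bright metal collar. 0 = fully out (top 22 mm above the collar's rim), 0.012 m = fully in (top 10 mm above the rim), where a soft rubber cushion (4 N per mm, up to 9 mm more) takes up any further push. About 4 N of friction moves it, it has no spring and stays where it is left. Starts 0 to 0.0015. More than 35 N on a unit is too hard.
- far_button (a joint): the fuse box's outer button on its +x side, to be left out. Black round button, 28 mm across, sliding straight down in a bright metal collar. 0 = fully out (top 22 mm above the collar's rim), 0.012 m = fully in (top 10 mm above the rim), where a soft rubber cushion (4 N per mm, up to 9 mm more) takes up any further push. About 4 N of friction moves it, it has no spring and stays where it is left. Starts 0 to 0.0015. More than 35 N on a unit is too hard.
- main_button_top (a point): isolator. Centre of the button's flat top face (moves down with the button).
- middle_button_top (a point): fuse box, middle. Centre of the button's flat top face (moves down with the button).
- inverter_button_top (a point): inverter. Centre of the button's flat top face (moves down with the button).
- jar: bystander: small clear jar with a white cap, 40 mm across, 45 mm tall, between the units. Origin: centre of its underside.
- small_carton: bystander: cardboard box 36 x 36 x 42 mm between the units. Origin: centre of its underside.
- screwdriver: bystander: screwdriver lying on the robot's side of the units.
- tape_roll: bystander: black roll lying flat on the robot's side of the units, 84 mm across, 19 mm tall.
- wrench: bystander: wrench lying on the far side of the units.
- white_carton: bystander: white box 70 x 110 x 50 mm on the far side of the units.
- cup: bystander: grey cup, 68 mm across, 70 mm tall, on the far side of the units.

How it is judged (in metres and radians):
On the way, in this order (a step that is already met when the one before it is completed fails the run):
1. the isolator's button is in (value of joint main_button above 0.008 m and value of joint each of middle_button, inverter_button below 0.004 m), for 0.1 s.
2. then the fuse box's middle button is in (value of joint each of main_button, middle_button above 0.008 m and value of joint inverter_button below 0.004 m), for 0.1 s.
3. then the inverter's button is in (value of joint each of main_button, middle_button, inverter_button above 0.008 m), for 0.1 s.
At the end, for the whole second after the job is handed in: The isolator's, the fuse box's middle and the inverter's buttons are each more than 8 mm in (of 12), the fuse box's outer buttons less than 4 mm in; the units stand flat (within 0.05 rad), at rest, within 20 mm of where they were, and every bystander is within 20 mm of its place (all of step 3 and value of joint each of near_button, far_button below 0.004 m and distance of each of isolator, fuse_box, inverter, jar, small_carton, screwdriver, tape_roll, wrench, white_carton, cup from where it was at the start of the episode below 0.02 m and angle between each of isolator, fuse_box, inverter's own z axis and vertical below 0.05 rad and linear speed of each of isolator, fuse_box, inverter below 0.02 m/s); the robot touches nothing.
It fails at once if a button is pressed before its turn ((value of joint middle_button above 0.004 m and value of joint main_button below 0.008 m) or (value of joint inverter_button above 0.004 m and value of joint middle_button below 0.008 m)).
It fails at once if an outer button of the fuse box is pressed in (more than 4 mm) (value of joint any of near_button, far_button above 0.004 m).
It fails at once if a unit is pressed with more than 35 N (contact force between any of the fingers, the arm and isolator above 35 N or contact force between any of the fingers, the arm and fuse_box above 35 N or contact force between any of the fingers, the arm and inverter above 35 N).
It fails at once if a unit is lifted, tipped or carried (20 mm off its place, 10 mm up, or 0.15 rad over) (distance of any of isolator, fuse_box, inverter from where it was at the start of the episode above 0.02 m or height (world z) of any of isolator, fuse_box, inverter above 0.01 m or angle between any of isolator, fuse_box, inverter's own z axis and vertical above 0.15 rad).
It fails at once if a bystander is moved by more than 20 mm (distance of any of jar, small_carton, screwdriver, tape_roll, wrench, white_carton, cup from where it was at the start of the episode above 0.02 m).
It also fails if it takes over 48 s, if anything falls off the work surface, if the arm or the gripper's body presses on something with over 40 N, if the wrist force passes 120 N, or if a joint passes its speed limit or range.

## Working session

There is one attempt and no reset: what is moved stays moved. The work goes in short steps, Python scripts to look and compute and a tool call to move; the robot and the scene stay as the last step left them, time stands still between calls to the robot, and variables do not carry over. Pictures are saved under pics/ and viewed, and the job is handed in when it is done.

Besides the shell and the picture viewer there is one more tool, called in YAML: its name, and indented under it one key for each argument. step_arm: Moves the arm, as the interface text tells. Its arguments: {"type":"object","properties":{"moves":{"type":"array"},"grip":{"type":"number"}},"required":["moves"]}

```bash
mkdir -p pics; ls
python3 - <<'E'
from workcell import robot
import cv2,numpy as np
for n in ("top","side"):
    im=robot.read_camera(n); cv2.imwrite(f"pics/{n}0.png",im[:,:,::-1])
    i=robot.camera_info(n); print(n,np.round(i["K"],1).tolist(),np.round(i["R"],3).tolist(),np.round(i["t"],3).tolist())
s=robot.state(); print(s)
E
```

```text
pics
top [[411.5, 0.0, 319.3], [0.0, 411.5, 195.8], [0.0, 0.0, 1.0]] [[-0.022, -1.0, -0.015], [-0.999, 0.022, -0.031], [0.031, 0.014, -0.999]] [0.008, 0.555, 0.95]
side [[410.1, 0.0, 321.5], [0.0, 410.1, 198.0], [0.0, 0.0, 1.0]] [[-0.898, -0.439, 0.019], [-0.326, 0.636, -0.7], [0.295, -0.635, -0.714]] [0.507, 0.218, 0.867]
{'t': 0.1, 'joints': array([-7.59004985e+01,  5.26035801e+00,  7.05725749e+01, -1.19643051e-03,
        1.04266817e+02, -3.24678037e+00]), 'qvel': array([ 0.02543324, -0.09773542, -0.23890219, -0.02004246,  0.0635194 ,
       -0.04248138]), 'tau': array([ 3.73236806e-03, -4.47855413e+01, -4.07571101e+01,  7.00019184e-02,
        2.84007780e-02, -1.09442444e-04]), 'tool_pos': array([ 0.17883623, -0.57246281,  0.22162732]), 'tool_rot': array([[ 2.98140724e-01, -9.54521824e-01, -4.43738429e-04],
       [-9.54520342e-01, -2.98141044e-01,  1.68358672e-03],
       [-1.73931690e-03, -7.83884069e-05, -9.99998484e-01]]), 'ft_force': array([ 0.57161888,  0.15782521, -0.18067912]), 'ft_torque': array([ 0.03330916, -0.01687517, -0.03547238]), 'opening': 0.9989730109150378}
```

View pics/top0.png

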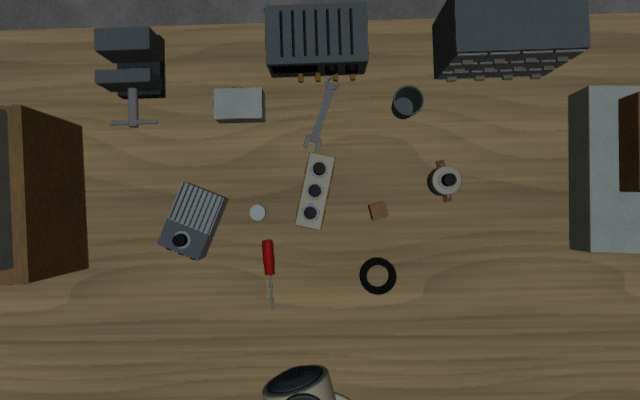

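View pics/side0.png

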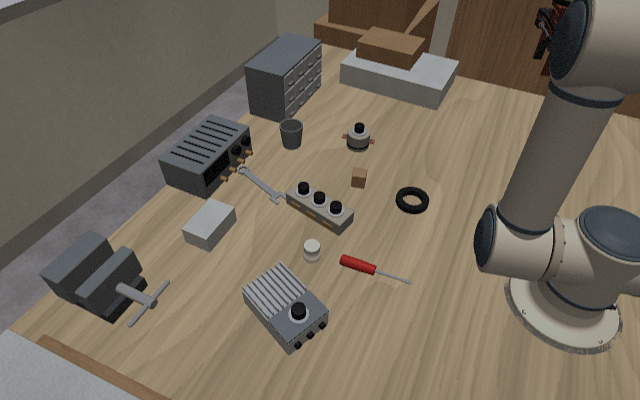

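The top view shows the isolator button near (449,180), the fuse box buttons near (319,169), (315,191) and (310,213), and the inverter button near (181,240). In the side view the same targets are near (359,129), (320,198) and (298,311). I'll zoom in and segment them.

```bash
cat > h.py <<'E'
import cv2,numpy as np
from workcell import robot
def ray(n,uv):
    i=robot.camera_info(n);K,R,t=map(np.asarray,(i["K"],i["R"],i["t"]))
    d=R.T@np.linalg.solve(K,[uv[0],uv[1],1.]); return -R.T@t,d/np.linalg.norm(d)
def plane(n,uv,z):
    c,d=ray(n,uv); return c+d*(z-c[2])/d[2]
def proj(n,X):
    i=robot.camera_info(n);p=np.asarray(i["K"])@(np.asarray(i["R"])@np.asarray(X)+np.asarray(i["t"]));return p[:2]/p[2]
def tri(u1,u2,n1="top",n2="side"):
    c1,d1=ray(n1,u1);c2,d2=ray(n2,u2)
    s=np.linalg.lstsq(np.c_[d1,-d2],c2-c1,rcond=None)[0]
    a,b=c1+s[0]*d1,c2+s[1]*d2; return (a+b)/2,np.linalg.norm(a-b)
E
python3 - <<'E'
from h import *
pts={"top":[(447,180),(315,191),(181,240)],"side":[(359,129),(320,198),(298,311)]}
for n in pts:
    im=cv2.imread(f"pics/{n}0.png"); out=[]
    for (u,v) in pts[n]:
        c=im[v-28:v+28,u-22:u+22]; out.append(cv2.resize(c,None,fx=6,fy=6,interpolation=cv2.INTER_NEAREST))
        g=cv2.cvtColor(im,cv2.COLOR_BGR2GRAY)
        m=(g<45).astype(np.uint8); k,l,st,ce=cv2.connectedComponentsWithStats(m)
        for j in range(1,k):
            if abs(ce[j]-[u,v]).max()<30 and st[j,4]>25: print(n,(u,v),st[j].tolist(),ce[j].round(1))
    o=np.hstack(out); o=np.clip(o.astype(float)*1.6,0,255).astype(np.uint8)
    cv2.imwrite(f"pics/{n}z.png",o)
E
```

```text
top (447, 180) [427, 167, 17, 30, 123] [432.  183.2]
top (447, 180) [442, 174, 14, 12, 140] [448.3 179.4]
top (315, 191) [313, 163, 12, 12, 115] [318.7 168.4]
top (315, 191) [309, 185, 12, 12, 110] [314.1 190.3]
top (315, 191) [304, 207, 12, 12, 110] [309.7 212.4]
top (181, 240) [205, 232, 9, 14, 31] [208.8 239.3]
top (181, 240) [172, 234, 15, 13, 148] [179.3 239.8]
side (359, 129) [355, 123, 9, 10, 83] [359.  127.6]
side (359, 129) [347, 141, 22, 9, 51] [357.2 146.8]
side (320, 198) [298, 182, 11, 13, 119] [303.1 187.9]
side (320, 198) [314, 192, 11, 12, 119] [319.  197.5]
side (320, 198) [330, 201, 12, 13, 126] [335.3 206.9]
side (298, 311) [291, 302, 15, 18, 213] [298.1 310.7]
side (298, 311) [318, 322, 8, 7, 37] [321.6 325. ]
side (298, 311) [306, 331, 9, 8, 42] [309.8 334.8]
```

View pics/topz.png

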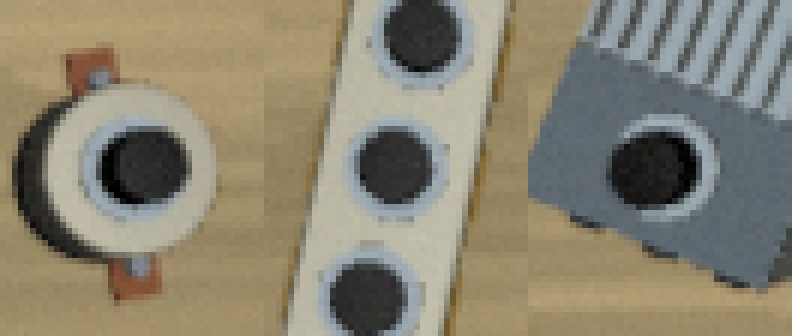

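View pics/sidez.png

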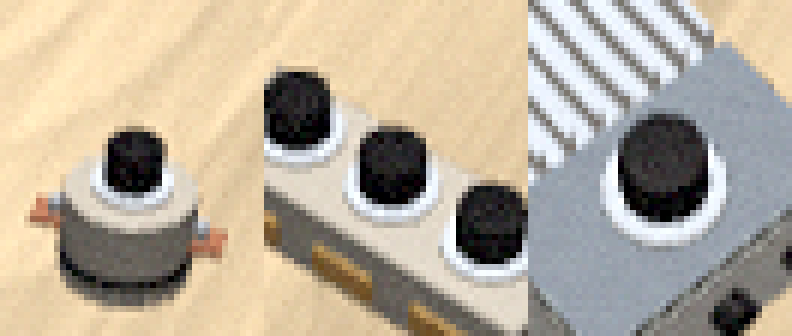

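Run:
```python
from h import *
for nm,u,s,z in [("iso",(449.3,179.5),(358.7,124.5),.076),("far?",(318.7,168.4),(302.9,184.5),.066),("mid",(314.3,190.4),(318.9,194.3),.066),("near?",(309.7,212.4),(335.0,203.6),.066),("inv",(178.3,240),(298,306.5),.082)]:
    p=plane("top",u,z); q=plane("side",s,z); t,e=tri(u,s)
    print(nm,p.round(4),q.round(4),"tri",t.round(4),round(e,4), "r",np.hypot(*p[:2]).round(3), "side px of top est",proj("side",p).round(1))
for c in [(258,212),(378,210.5),(378,275),(407,101)]: print(plane("top",c,.045).round(3))
```

```text
iso [ 0.5823 -0.2866  0.076 ] [ 0.5879 -0.2875  0.076 ] tri [ 0.5844 -0.2849  0.0787] 0.0049 r 0.649 side px of top est [360.4 125.2]
far? [ 0.6138 -0.0051  0.066 ] [ 0.6186 -0.0054  0.066 ] tri [ 0.6156 -0.0043  0.068 ] 0.0043 r 0.614 side px of top est [304.6 185.2]
mid [0.5657 0.0056 0.066 ] [0.5687 0.0071 0.066 ] tri [0.5672 0.0062 0.0657] 0.0034 r 0.566 side px of top est [320.3 194.3]
near? [0.5177 0.0167 0.066 ] [0.5214 0.0175 0.066 ] tri [0.5194 0.0174 0.0666] 0.0038 r 0.518 side px of top est [336.6 203.9]
inv [0.4644 0.3007 0.082 ] [0.4669 0.3007 0.082 ] tri [0.4655 0.3008 0.0829] 0.0023 r 0.553 side px of top est [299.2 307. ]
[0.521 0.134 0.045]
[ 0.518 -0.135  0.045]
[ 0.375 -0.132  0.045]
[ 0.763 -0.207  0.045]
```

The triangulated heights (0.079, 0.066 and 0.083 m) match the expected 0.076, 0.066 and 0.082 m. The button spacing of 49.3 mm is close to the given 50 mm. Next I'll move above the isolator with the gripper closed.

step_arm:
  moves:
    - [-0.9,-2.8,0.2,0,0,0]
    - [-1.9,-5.9,0.5,0,0,0]
    - [-2.9,-8.9,0.8,0,0,0]
    - [-3.9,-11.9,1.1,0,0,0]
    - [-4.9,-14.9,1.4,0,0,0]
    - [-5.8,-17.9,1.7,0,0,0]
    - [-6.8,-20.9,2.0,0,0,0]
    - [-7.6,-23.6,2.3,0,0,0]
  grip: 255

```text
t: 0.77
tool_pos: [0.3827, -0.4283, 0.199]
tool_rot: [[0.299, -0.954, -0.0], [-0.954, -0.299, 0.001], [-0.001, 0.0, -1.0]]
ft_force: [0.3, -0.5, 0.4]
opening: 0.436
```

step_arm:
  moves:
    - [-1.0,-3.0,0.4,0,0,0]
    - [-2.0,-6.1,0.8,0,0,0]
    - [-3.0,-9.2,1.2,0,0,0]
    - [-4.0,-12.3,1.6,0,0,0]
    - [-5.0,-15.4,2.0,0,0,0]
    - [-6.0,-18.5,2.4,0,0,0]
    - [-7.0,-21.5,2.8,0,0,0]
    - [-7.7,-23.6,3.0,0,0,0]

```text
t: 1.43
tool_pos: [0.5854, -0.2836, 0.168]
tool_rot: [[0.3, -0.954, -0.001], [-0.954, -0.3, 0.002], [-0.002, 0.001, -1.0]]
ft_force: [-0.8, 0.1, -0.0]
opening: 0.004
```

step_arm:
  moves:
    - [0,0,0,0,0,0]
    - [0,0,0,0,0,0]

```text
t: 1.6
tool_pos: [0.5841, -0.285, 0.1683]
tool_rot: [[0.3, -0.954, -0.002], [-0.954, -0.3, 0.001], [-0.001, 0.002, -1.0]]
ft_force: [-0.8, 0.6, -0.4]
opening: -0.0
```

Run:
```python
from h import *
i=robot.camera_info("wrist"); im=robot.read_camera("wrist"); cv2.imwrite("pics/w1.png",im[:,:,::-1])
im=robot.read_camera("side"); cv2.imwrite("pics/s1.png",im[:,:,::-1])
s=robot.state(); print(s["t"],s["tool_pos"],s["tool_rot"].round(4),s["ft_force"],s["opening"])
print(i["R"].round(3),i["t"], -i["R"].T@i["t"]); print(proj("wrist",[.584,-.2865,.076]), proj("wrist",[.582,-.2866,.076]),proj("wrist",s["tool_pos"]))
```

```text
1.7 [ 0.58319399 -0.28648415  0.16941153] [[ 2.977e-01 -9.546e-01 -8.000e-04]
 [-9.546e-01 -2.977e-01 -2.000e-04]
 [-1.000e-04  8.000e-04 -1.000e+00]] [-0.68339563  0.80078771 -0.65773743] 0.0069828744224844945
[[ 0.3   -0.954 -0.001]
 [-0.91  -0.287  0.299]
 [-0.285 -0.089 -0.954]] [-0.44768702  0.43080788  0.47983735] [ 0.66331726 -0.26098226  0.32887909]
[319.99495435 202.81219918] [319.45771619 204.80073571] [319.3479179 250.3862229]
```

View pics/w1.png

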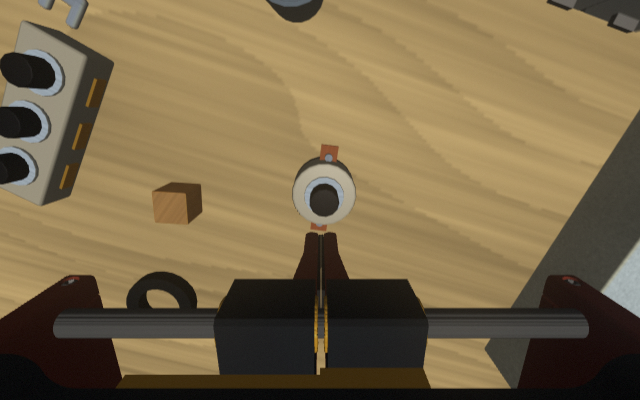

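View pics/s1.png

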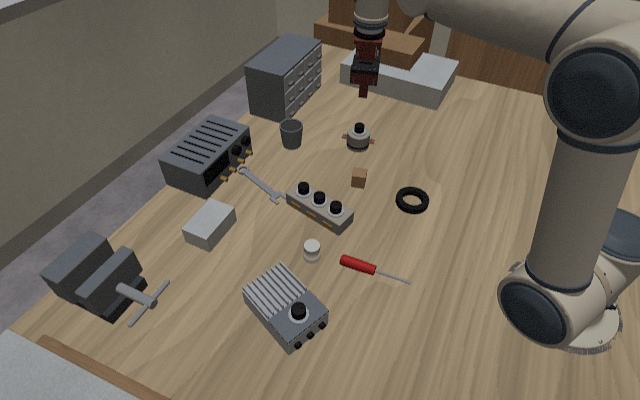

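Run:
```python
from h import *
im=cv2.imread("pics/w1.png"); c=im[150:240,280:370]
cv2.imwrite("pics/w1z.png",np.clip(cv2.resize(c,None,fx=6,fy=6,interpolation=cv2.INTER_NEAREST)*2.0,0,255).astype(np.uint8))
for uv in [(324,198),(323,196),(325,203)]: print(uv,plane("wrist",uv,.076))
```

```text
(324, 198) [ 0.58954599 -0.28863927  0.076     ]
(323, 196) [ 0.5911051  -0.28718295  0.076     ]
(325, 203) [ 0.5852051  -0.29098105  0.076     ]
```

View pics/w1z.png

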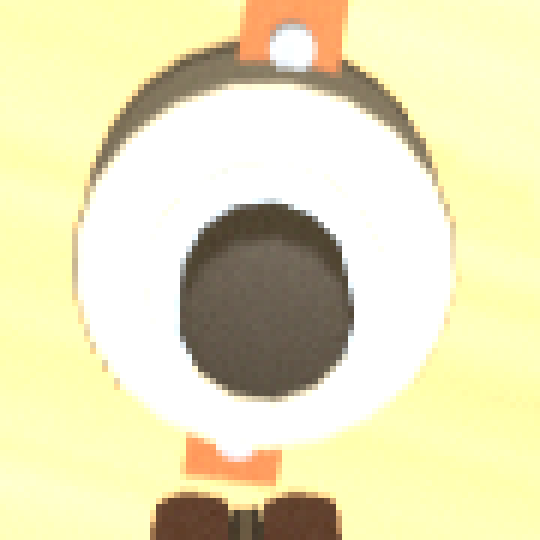

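In the wrist view the button's top face is centred near (324.5, 203), which puts it at about (0.585, -0.290). Averaging the three views gives (0.585, -0.288). I'll go down to just above it.

step_arm:
  moves:
    - [0.1,0,2.0,0,0,0]
    - [0.2,0,4.5,0,0,0]
    - [0.2,0,6.5,0,0,0]
    - [0.2,0,7.8,0,0,0]
    - [0.2,0,8.5,0,0,0]
    - [0.2,0,8.5,0,0,0]
    - [0.2,0,8.5,0,0,0]

```text
t: 2.28
tool_pos: [0.5843, -0.2884, 0.0855]
tool_rot: [[0.297, -0.955, 0.001], [-0.955, -0.297, -0.0], [0.001, -0.001, -1.0]]
ft_force: [0.0, 1.0, 1.2]
opening: 0.007
```

step_arm:
  moves:
    - [0,0,0.2,0,0,0]
    - [0,0,0.4,0,0,0]
    - [0,0,0.6,0,0,0]
    - [0,0,0.8,0,0,0]
    - [0,0,1.0,0,0,0]
    - [0,0,1.2,0,0,0]
    - [0,0,1.3,0,0,0]
    - [0,0,1.3,0,0,0]

```text
t: 2.95
tool_pos: [0.5847, -0.2879, 0.072]
tool_rot: [[0.298, -0.954, 0.001], [-0.954, -0.298, -0.0], [0.001, -0.001, -1.0]]
ft_force: [-0.1, 0.5, 4.2]
opening: 0.008
```

The force reads about 4 N, so the finger is sliding the button. I'll keep going to a TCP height of about 0.064.

step_arm:
  moves:
    - [0,0,0.15,0,0,0]
    - [0,0,0.3,0,0,0]
    - [0,0,0.45,0,0,0]
    - [0,0,0.6,0,0,0]
    - [0,0,0.7,0,0,0]
    - [0,0,0.75,0,0,0]
    - [0,0,0.75,0,0,0]

```text
t: 3.53
tool_pos: [0.5846, -0.2879, 0.064]
tool_rot: [[0.298, -0.954, 0.0], [-0.954, -0.298, -0.0], [0.0, -0.0, -1.0]]
ft_force: [2.0, 0.2, 4.2]
opening: 0.009
```

step_arm:
  moves:
    - [0,0,0.05,0,0,0]
    - [0,0,0.1,0,0,0]
    - [0,0,0.1,0,0,0]

```text
t: 3.78
tool_pos: [0.5846, -0.2879, 0.0632]
tool_rot: [[0.298, -0.955, 0.0], [-0.955, -0.298, -0.0], [0.0, -0.0, -1.0]]
ft_force: [1.5, 0.7, 4.0]
opening: 0.005
```

step_arm:
  moves:
    - [0,0,0.05,0,0,0]
    - [0,0,0.1,0,0,0]
    - [0,0,0.1,0,0,0]

```text
t: 4.03
tool_pos: [0.5846, -0.2879, 0.0627]
tool_rot: [[0.298, -0.954, 0.001], [-0.954, -0.298, -0.0], [0.001, -0.001, -1.0]]
ft_force: [1.0, 0.2, 6.5]
opening: 0.002
```

The force has risen to 6.5 N, so the button has reached its cushion and is fully in. I'll retract straight up and move over the fuse box.

step_arm:
  moves:
    - [0,0,-1.0,0,0,0]
    - [0,0,-3.5,0,0,0]
    - [0,0,-6.5,0,0,0]
    - [-1.5,-0.4,-9.0,0,0,0]
    - [-4.5,-1.1,-9.7,0,0,0]
    - [-8.0,-2.0,-9.7,0,0,0]
    - [-12.0,-3.0,-9.7,0,0,0]
    - [-15.9,-4.0,-9.7,0,0,0]

```text
t: 4.7
tool_pos: [0.5741, -0.1229, 0.1587]
tool_rot: [[0.297, -0.955, -0.002], [-0.955, -0.297, 0.0], [-0.001, 0.002, -1.0]]
ft_force: [-0.4, 1.2, -0.2]
opening: 0.011
```

step_arm:
  moves:
    - [-3.5,-0.9,0,0,0,0]
    - [-7.0,-1.7,0,0,0,0]
    - [-10.5,-2.6,0,0,0,0]
    - [-12.2,-3.0,0,0,0,0]
    - [-12.7,-3.1,0,0,0,0]
    - [-12.7,-3.1,0,0,0,0]
    - [-12.7,-3.1,0,0,0,0]

```text
t: 5.28
tool_pos: [0.5667, 0.0055, 0.1587]
tool_rot: [[0.298, -0.955, -0.001], [-0.955, -0.298, -0.001], [0.0, 0.001, -1.0]]
ft_force: [0.3, -0.6, 0.4]
opening: 0.006
```

Run:
```python
from h import *
im=robot.read_camera("wrist")[:,:,::-1]; cv2.imwrite("pics/w2.png",im)
im2=robot.read_camera("side")[:,:,::-1]; cv2.imwrite("pics/s2.png",im2)
s=robot.state(); print(s["t"],s["tool_pos"],s["tool_rot"].round(4),s["joints"].round(1))
u,v=proj("wrist",[.567,.0065,.066]); print(u,v)
a=im[100:300,220:420]; b=im2[90:190,300:400]
o=np.hstack([cv2.resize(a,(400,400)),cv2.resize(b,(400,400),interpolation=cv2.INTER_CUBIC)])
cv2.imwrite("pics/z2.png",np.clip(o*1.6,0,255).astype(np.uint8))
```

```text
5.3833 [0.56685609 0.00476875 0.15883007] [[ 2.965e-01 -9.550e-01 -8.000e-04]
 [-9.550e-01 -2.965e-01 -6.000e-04]
 [ 3.000e-04  9.000e-04 -1.000e+00]] [-2.9 -0.  82.4 -0.  97.7 69.8]
317.9584111067005 203.13940047683863
```

View pics/z2.png

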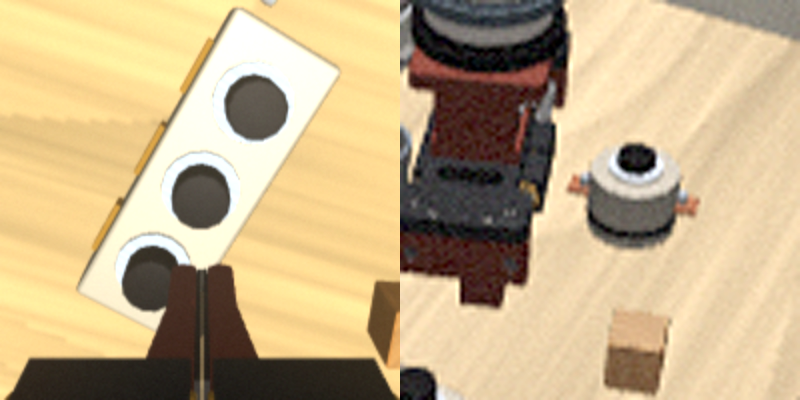

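The side crop shows the isolator's button down. The wrist crop puts the middle fuse button's top at full-image pixel (320.5, 200.5), against a predicted (318, 203).

Run:
```python
from h import *
print(plane("wrist",(320.5,200.5),.066))
```

```text
[0.57013819 0.00501361 0.066     ]
```

step_arm:
  moves:
    - [0,-0.1,2.0,0,0,0]
    - [0,-0.1,4.5,0,0,0]
    - [0,-0.1,6.5,0,0,0]
    - [0,-0.1,7.6,0,0,0]
    - [0,-0.1,8.3,0,0,0]
    - [0,-0.1,8.3,0,0,0]
    - [0,-0.1,8.3,0,0,0]

```text
t: 5.97
tool_pos: [0.5682, 0.0061, 0.0768]
tool_rot: [[0.298, -0.955, 0.001], [-0.955, -0.298, -0.0], [0.0, -0.001, -1.0]]
ft_force: [0.1, 0.7, 0.2]
opening: 0.007
```

step_arm:
  moves:
    - [0,0,0.2,0,0,0]
    - [0,0,0.4,0,0,0]
    - [0,0,0.6,0,0,0]
    - [0,0,0.8,0,0,0]
    - [0,0,1.0,0,0,0]
    - [0,0,1.2,0,0,0]
    - [0,0,1.3,0,0,0]
    - [0,0,1.3,0,0,0]

```text
t: 6.63
tool_pos: [0.568, 0.0067, 0.0635]
tool_rot: [[0.298, -0.954, 0.0], [-0.954, -0.298, 0.0], [0.0, -0.0, -1.0]]
ft_force: [-1.6, 0.5, 3.0]
opening: 0.003
```

step_arm:
  moves:
    - [0,0,0.15,0,0,0]
    - [0,0,0.3,0,0,0]
    - [0,0,0.45,0,0,0]
    - [0,0,0.6,0,0,0]
    - [0,0,0.75,0,0,0]
    - [0,0,0.9,0,0,0]
    - [0,0,1.0,0,0,0]
    - [0,0,1.0,0,0,0]

```text
t: 7.3
tool_pos: [0.5679, 0.0067, 0.0531]
tool_rot: [[0.298, -0.954, 0.0], [-0.954, -0.298, 0.0], [-0.0, -0.0, -1.0]]
ft_force: [-2.2, 0.8, 4.9]
opening: 0.004
```

step_arm:
  moves:
    - [0,0,0.05,0,0,0]
    - [0,0,0.1,0,0,0]
    - [0,0,0.1,0,0,0]

```text
t: 7.55
tool_pos: [0.568, 0.0066, 0.0527]
tool_rot: [[0.298, -0.955, 0.001], [-0.955, -0.298, 0.0], [0.0, -0.001, -1.0]]
ft_force: [-1.3, -0.1, 6.0]
opening: 0.008
```

The cushion is felt again at 6 N, with the tip at 0.0527 m. I'll retract and go to the inverter.

step_arm:
  moves:
    - [0,0,-1.0,0,0,0]
    - [0,0,-3.5,0,0,0]
    - [0,0,-7.0,0,0,0]
    - [-1.0,0,-10.5,0,0,0]
    - [-4.0,0.1,-11.5,0,0,0]
    - [-8.0,0.3,-11.8,0,0,0]
    - [-12.0,0.4,-12.0,0,0,0]
    - [-16.0,0.5,-12.0,0,0,0]

```text
t: 8.22
tool_pos: [0.5149, 0.1589, 0.173]
tool_rot: [[0.297, -0.955, 0.001], [-0.955, -0.297, 0.0], [0.0, -0.001, -1.0]]
ft_force: [0.3, 0.2, -0.7]
opening: 0.005
```

step_arm:
  moves:
    - [-4.0,0.1,0,0,0,0]
    - [-8.0,0.3,0,0,0,0]
    - [-12.0,0.4,0,0,0,0]
    - [-14.5,0.5,0,0,0,0]
    - [-15.2,0.5,0,0,0,0]
    - [-15.2,0.5,0,0,0,0]
    - [-15.2,0.5,0,0,0,0]

```text
t: 8.8
tool_pos: [0.4654, 0.3009, 0.1719]
tool_rot: [[0.299, -0.954, -0.0], [-0.954, -0.299, -0.001], [0.001, 0.001, -1.0]]
ft_force: [-0.6, -0.4, 0.1]
opening: 0.002
```

Run:
```python
from h import *
im=robot.read_camera("wrist")[:,:,::-1]; cv2.imwrite("pics/w3.png",im)
im2=robot.read_camera("side")[:,:,::-1]; cv2.imwrite("pics/s3.png",im2)
s=robot.state(); print(s["t"],s["tool_pos"],s["joints"].round(1))
u,v=proj("wrist",[.4655,.3008,.082]); print(u,v,[plane("wrist",c,.082).round(4) for c in [(320,200),(330,200),(320,210)]])
a=im[100:300,220:420]; b=im2[140:240,270:370]
o=np.hstack([cv2.resize(a,(400,400)),cv2.resize(b,(400,400),interpolation=cv2.INTER_CUBIC)])
cv2.imwrite("pics/z3.png",np.clip(o*1.6,0,255).astype(np.uint8))
```

```text
8.9 [0.46590894 0.30008416 0.17200899] [ 29.3  -2.1  83.1  -0.   99.  102. ]
318.72849228702955 205.00928887616865 [array([0.4704, 0.3011, 0.082 ]), array([0.4731, 0.2924, 0.082 ]), array([0.4612, 0.2983, 0.082 ])]
```

View pics/z3.png

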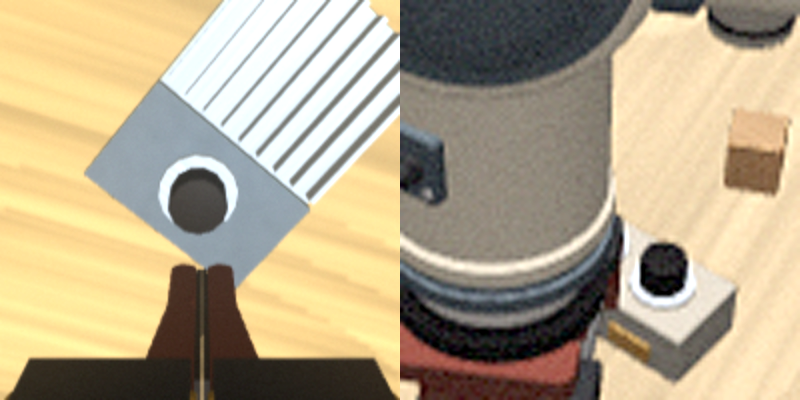

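The wrist view shows the inverter button's top at (319, 201.5), about (0.469, 0.302). That agrees with the other views to within 3 mm, so I'll use (0.4665, 0.301).

step_arm:
  moves:
    - [0,-0.1,2.0,0,0,0]
    - [0,-0.1,4.5,0,0,0]
    - [0,-0.1,6.5,0,0,0]
    - [0,-0.1,7.4,0,0,0]
    - [0,-0.1,8.0,0,0,0]
    - [0,-0.1,8.0,0,0,0]
    - [0,-0.1,8.0,0,0,0]

```text
t: 9.48
tool_pos: [0.4669, 0.3014, 0.0931]
tool_rot: [[0.297, -0.955, 0.001], [-0.955, -0.297, 0.001], [-0.0, -0.001, -1.0]]
ft_force: [0.8, 1.0, 0.4]
opening: 0.004
```

step_arm:
  moves:
    - [0,0,0.2,0,0,0]
    - [0,0,0.4,0,0,0]
    - [0,0,0.6,0,0,0]
    - [0,0,0.8,0,0,0]
    - [0,0,1.0,0,0,0]
    - [0,0,1.2,0,0,0]
    - [0,0,1.3,0,0,0]
    - [0,0,1.3,0,0,0]

```text
t: 10.15
tool_pos: [0.4663, 0.3019, 0.0795]
tool_rot: [[0.298, -0.954, 0.0], [-0.954, -0.298, 0.0], [-0.0, -0.0, -1.0]]
ft_force: [-0.8, 0.2, 2.7]
opening: 0.006
```

step_arm:
  moves:
    - [0,0,0.15,0,0,0]
    - [0,0,0.3,0,0,0]
    - [0,0,0.45,0,0,0]
    - [0,0,0.6,0,0,0]
    - [0,0,0.75,0,0,0]
    - [0,0,0.9,0,0,0]
    - [0,0,1.0,0,0,0]
    - [0,0,1.0,0,0,0]

```text
t: 10.82
tool_pos: [0.4663, 0.3018, 0.0691]
tool_rot: [[0.298, -0.955, 0.0], [-0.955, -0.298, 0.0], [-0.0, -0.0, -1.0]]
ft_force: [-2.0, 0.2, 4.7]
opening: 0.003
```

step_arm:
  moves:
    - [0,0,0.05,0,0,0]
    - [0,0,0.1,0,0,0]
    - [0,0,0.1,0,0,0]

```text
t: 11.07
tool_pos: [0.4663, 0.3018, 0.0686]
tool_rot: [[0.298, -0.955, 0.0], [-0.955, -0.298, 0.0], [-0.0, -0.0, -1.0]]
ft_force: [-1.4, -0.7, 6.8]
opening: 0.003
```

step_arm:
  moves:
    - [0,0,-1.0,0,0,0]
    - [0,0,-3.0,0,0,0]
    - [0,0,-6.0,0,0,0]
    - [0,0,-9.0,0,0,0]
    - [0,0,-12.0,0,0,0]
    - [0,0,-14.0,0,0,0]
    - [0,0,-15.0,0,0,0]
    - [0,0,-15.0,0,0,0]

```text
t: 11.73
tool_pos: [0.4671, 0.3021, 0.2208]
tool_rot: [[0.298, -0.955, 0.004], [-0.955, -0.298, 0.002], [-0.001, -0.004, -1.0]]
ft_force: [0.4, 0.3, 0.7]
opening: 0.002
```

Run:
```python
from h import *
for n in ("wrist","side","top"):
    im=robot.read_camera(n)[:,:,::-1]; cv2.imwrite(f"pics/{n}4.png",im)
s=robot.state(); print(s["t"],s["tool_pos"],s["ft_force"])
```

```text
11.8833 [0.46580023 0.30144589 0.21590631] [-0.95520379 -0.13705339 -0.48833621]
```

View pics/side4.png

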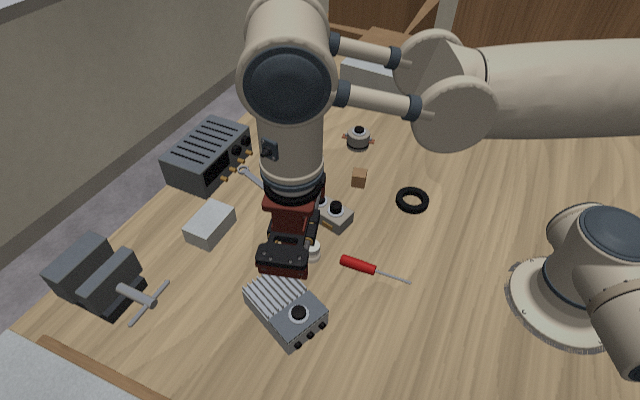

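View pics/top4.png

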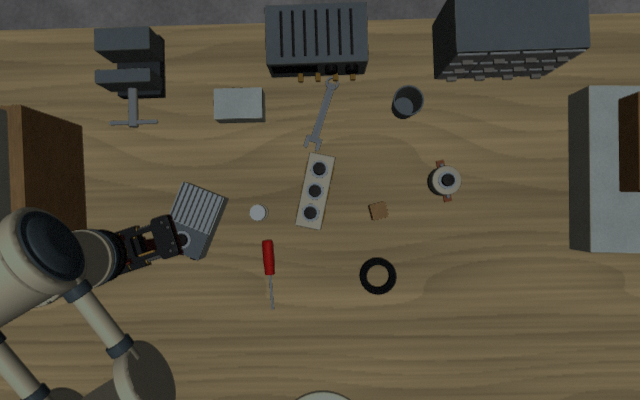

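View pics/wrist4.png

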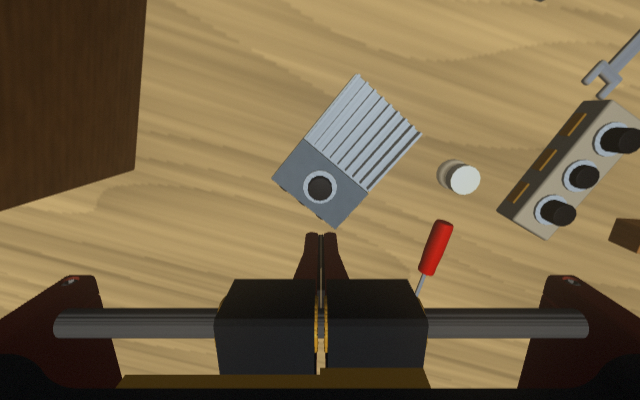

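The wrist view shows the inverter button (320, 187) and the fuse box's middle button (580, 176) down, with the two outer buttons (620, 138) and (558, 211) still standing out. In the top view all units and bystanders are at their starting pixels. The tool is 0.22 m up, clear of everything.

```bash
python3 -c "
from workcell import robot
print(robot.job_done())"
```

```text
the job is handed in; nothing more can be done
None
```

I pressed the isolator's button, then the fuse box's middle button, then the inverter's button, with the gripper closed, and handed the job in at about 12 s of the 48 s allowed. The hand-in gave no verdict.

- **Presses:** Each press met about 3–5 N of sliding friction. I stopped when the force rose to 6–7 N as the cushion took up, against the 35 N limit.
- **Button state:** The last wrist picture shows the inverter and middle fuse buttons down and both outer fuse buttons still out. The side view showed the isolator's button down.
- **Units and bystanders:** By eye, the top view shows none of them moved from their starting positions. The tool was clear at 0.22 m high.
- **Disagreements:** The three cameras placed the button centres up to about 6 mm apart, so I used averages, well within the 14 mm button radius. The buttons bottomed out about 1 mm lower than the stated sizes predict, which fits the calibration accuracy.

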